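Fit the light arm to the book cradle

ROBOT

A 6-joint arm with a two-finger parallel gripper is mounted at the origin on the work surface. World frame = base frame: x ahead of the robot, y to its left, z up, the work surface at z = 0. Lengths are in m, angles in rad, forces in N, time in s.
With the tool pointing down it reaches from about 0.375 to 0.925 m from the base axis. Payload 5.7 kg.
Tool frame: the origin (TCP) lies midway between the tips of the shut fingers; the grasp point (between the pads) lies 19 mm behind it; z points along the fingers, y is the line along which they close (so a half turn about z gives the same grasp; the last joint's range is limited). The gripper opens to 88 mm and grips with 3 to 60 N. Pads are 20 mm wide; open, the fingers measure 115 mm over their backs; the gripper's body (75 mm by 178 mm) begins 61 mm behind the grasp point.
Start: joints at [-1.447, 0.359, 1.51, -0, 1.272, -0.115], TCP at [0.142, -0.583, 0.223] pointing down, gripper open.
Joint ranges: [-2.97, 2.97], [-1.01, 2.36], [0.21, 2.38], [-0.96, 4.11], [0.2, 2.71], [-2.98, 2.98]. Speed limits (rad/s): [2.39, 2.39, 3.14, 3.14, 3.14, 3.14].

INTERFACE

Orientations are given as a unit quaternion [x, y, z, w].
In Python, from bench import move_ptp, servo_line, goto_joints, move_gripper, sleep, inverse_kinematics, capture, PlanningError, close_job, spot_in, silhouettes, current_clock, current_joint_pos, current_qvel, current_joint_torque, current_position, current_orientation, current_force, current_torque, current_finger_gap, current_grip_force gives the robot as it stands. Calls block until the motion is done:
- move_ptp(position, orientation): joint-space move of the TCP to a pose.
- servo_line(position, orientation=None, rate=0.15, contact_N=None): straight line of the TCP; orientation=None keeps the orientation; rate is the mean speed in m/s. With contact_N (N) it stops when the force on the tool has changed by that much, and returns True; else False.
- goto_joints(angles): joint-space move.
- move_gripper(opening): finger opening in m; the grip force is fixed at half the most; returns when the fingers have stopped.
- sleep(seconds).
- inverse_kinematics(position, orientation): joint angles nearest the present ones, or None.
- capture(name): name is "scene" or "top"; returns a dict with "image" (384x512x3 uint8, blue, green, red), "range_z" (384x512 float32, m along the optical axis (not along the pixel's ray), 0 where there is no reading), "intrinsics" (3x3 intrinsics, pixels), "R" (3x3) and "t" (3): a world point X has camera coordinates R X + t. Camera axes: x right, y down, z forward; pixel columns grow to the right and rows downward; lengths in m; the calibration is good to about 2 mm. A picture is of the moment at which its call begins.
A pose or a line that the arm cannot do raises PlanningError and nothing moves.
- close_job(): hands the job in; it is judged then, once.
Trained networks look in the newest picture that a camera, given by its name, has taken for a name from the list of things; names that differ only in an ending like _2 or _b are one class to them, and where a whole thing is asked for, a point or a joint stands for the part that bears it (a point fixed in the world has none). Each returns a list of dicts, best first, with "conf" (0 to 1); they miss things now and then, are a little off and sometimes report something else, mostly with a low value. They report only what shows in the picture. A call takes as long as a camera call. They do not tell look-alikes from the thing itself.
- spot_in(camera, query): "xy" ([column, row] in pixels, amid what is visible of it).
- silhouettes(camera, query): "region" (384x512 bool, what is visible of it) and "xy" ([column, row] in pixels, amid what is visible of it).
Readings, each from a call of its own:
- current_clock(): time.
- current_joint_pos(): joint angles.
- current_qvel(): joint speeds.
- current_joint_torque(): joint torques, N m.
- current_position(): TCP position.
- current_orientation(): TCP orientation.
- current_force(): force on the tool from outside, world axes, zero at the start.
- current_torque(): the same for the moment, N m.
- current_finger_gap(): finger opening in m.
- current_grip_force(): force on a finger pad.
Only numpy, scipy, OpenCV 4.12 (cv2) and the standard library are available. Lean on these libraries where they do the work, as an engineer would, in place of code of your own. Each camera call takes 0.05 s, during which the arm holds its last target. There are 200 camera calls.

TASK

The brass book weight is standing in front of the book cradle's square socket: set it upright on the round cork coaster. Then fit the light arm: squeeze its spring button flush, slide the arm into the socket tube so that the tube covers the button, and push it fully home until the button pops out through the hole in the tube's side. Let go of everything, do not tip the weight, and leave the other things on the table as they are.

Things in the scene. Friction and masses are not known exactly. Their poses are not given: they have to be found in the camera images.
- cradle: Fixed plywood book cradle, open book on it, a level square aluminium socket tube sticking out. Origin on the table straight below the centre of the tube's mouth; +x is the insertion direction, z up. Tube outside 39 mm square, inside 31 mm, axis 60 mm above the table, free-standing from x=0 to 70 mm. The cradle itself: x 104 to 294 mm, y -90 to +90 mm, up to about 100 mm high.
- mouth (a point): Centre of the tube's open mouth, on its axis, 60 mm above the table; axes as the cradle's. Solid end stop 101 mm inside. The tube is slippery inside (friction about 0.25); pushing the arm home takes under 10 N. Nothing else stands before the mouth but the weight.
- rest: Fixed wooden rest on which the light arm lies at the start: a 150 x 50 x 6 mm slab with two cross blocks, 16 mm wide (along x), 50 mm long (along y), tops 30 mm above the table, centred at x=+50 and x=-55 mm; the space between the blocks is free for fingers. Origin on the table under its middle.
- light_arm: Loose light arm, 0.22 to 0.35 kg, centre of mass within 15 mm of the button: 28 mm square aluminium bar, lying z up on the rest. Origin: middle of the bar's UNDERSIDE, level with the button; the bar's axis is 14 mm above it (44 mm above the table at the start). +x points to the nose. It goes in level, z up, nose first, with 1.5 mm clearance each side. The bar's rear end is at x=-75 mm.
- button (a joint): Travel of the spring button: 0 = fully out, 0.009 m = flush with the bar. Spring force about 1 N when out, 4 N when flush.
- button_seat (a point): Middle of the spring button, on the bar's -y face at axis height. Button: steel, 24 mm long along the bar (x -12 to +12 mm), 12 mm high, out 9 mm. Its end faces are square: it must be held flush, e.g. by pinching the bar's two sides over the button's rear half with 20 N or more, while its front half enters the tube; once partly under the tube it stays in when let go.
- weight: Loose brass book weight, round, 0.36 to 0.59 kg, standing before the socket in the arm's way: body 56 mm diameter, 44 mm high, tapering to a neck at 56 mm; on top a round knob, 28 mm diameter, from 60 to 82 mm above its base; 84 mm tall. Origin at the centre of its underside, z up.
- coaster: Fixed round cork coaster, 90 mm diameter, 4 mm thick. Origin under its centre, on the table.
- jar: Bystander: closed jar beside the light arm, 54 mm diameter, 85 mm tall. Origin at centre of underside.
- mug: Bystander: white cup beside the light arm, 72 mm diameter at the rim, 85 mm tall. Origin at centre of underside.
- slide_box: Bystander: cardboard slide box 100 x 70 x 55 mm. Origin at centre of underside.
- spare_arm: Bystander: thinner spare arm (20 mm square bar, no button, with a small black head), 160 mm long, up to 30 mm high, lying on the table. Origin on its underside, 75 mm from the head's outer end.
- paste_brush: Bystander: brush lying on the table, along its x, handle to -x.
- glue: Bystander: white bottle 60 mm diameter, 140 mm tall. Origin at centre of underside.
- hole (a point): Centre of the tube's only button hole, in its -y wall (4 mm thick) on the axis height, 31 mm inside the mouth: 29 mm long, 18 mm high. The button pops out here when the arm's nose meets the end stop.
- nose_tip (a point): Tip of the light arm's black nose, on the axis, at x=+70 mm of the arm; the last 18 mm taper from 28 to 17 mm square.
- lamp_head (a point): Centre of the light arm's black LED lamp head, on the axis, at x=-90 mm of the arm: 80 mm wide (y), 40 mm high, from x=-75 to -107 mm.
There are look-alikes about, which are no part of the job. What is meant by the coaster is not orange or purple, and is the larger of those in its own colour.

How it is judged:
By the outcome, as a careful person would: the job done as asked, in the order asked, and still so for the second after the job is handed in, with the robot touching nothing.
It also fails if it takes over 72 s, if anything falls off the work surface, if the arm or the gripper's body presses on something with over 40 N, if the wrist force passes 120 N, or if a joint passes its speed limit or range.

## Working session

There is one attempt and no reset: what is moved stays moved. The work goes in short steps, each a Python script; the robot and the scene stay as the last script left them, time stands still between calls to the robot, and variables do not carry over. Pictures are saved under pics/ and viewed, at most 10 in all, crops included, and the job is handed in when it is done.

```bash
mkdir -p pics
cat > h.py <<'E'
import numpy as np, cv2
from bench import *
def w(c,px,z=None):
    """pixel -> world; by plane height z or by depth"""
    K,R,t=c["intrinsics"],c["R"],np.array(c["t"])
    u,v=px; d=np.linalg.inv(K)@[u,v,1]
    if z is None:
        p=c["range_z"][int(v)-1:int(v)+2,int(u)-1:int(u)+2]; p=p[p>0]
        s=np.median(p) if len(p) else 0
    else:
        o=-R.T@t; s=(z-o[2])/(R.T@d)[2]
    return R.T@(d*s-t)
def cloud(c,mask):
    K,R,t=c["intrinsics"],c["R"],np.array(c["t"])
    v,u=np.nonzero(mask&(c["range_z"]>0)); s=c["range_z"][v,u]
    P=(np.linalg.inv(K)@np.stack([u,v,np.ones(len(u))]))*s
    return (R.T@(P-t[:,None])).T
E
python3 - <<'E'
from h import *
np.set_printoptions(precision=3,suppress=True)
for n in ["top","scene"]:
    c=capture(n); cv2.imwrite(f"pics/{n}0.png",cv2.resize(c["image"],None,fx=1.5,fy=1.5))
    print(n,-c["R"].T@c["t"])
    for q in ["cradle","mouth","rest","light_arm","button_seat","weight","coaster","jar","mug","hole","nose_tip","lamp_head","spare_arm","glue","slide_box"]:
        for r in spot_in(n,q): 
            if r["conf"]>.3: print(q,round(r["conf"],2),np.array(r["xy"]),w(c,r["xy"]))
E
```

```text
top [0.399 0.042 1.031]
cradle 0.8 [172.3 166.4] [0.637 0.255 0.055]
mouth 0.82 [170.6 168.1] [0.631 0.258 0.058]
rest 0.91 [349.1 232.4] [ 0.478 -0.233  0.004]
button_seat 0.91 [380.1 236.5] [ 0.466 -0.3    0.057]
button_seat 0.72 [349.6 231.5] [ 0.481 -0.234  0.005]
weight 0.72 [102.4 270.4] [0.36  0.396 0.101]
weight 0.64 [270.7 179.5] [ 0.611 -0.011  0.049]
weight 0.51 [168.7 166.2] [0.637 0.264 0.055]
weight 0.35 [385.1 236.6] [ 0.466 -0.314  0.055]
coaster 0.94 [274.3 244.5] [ 0.439 -0.027  0.001]
coaster 0.7 [291.2 212.4] [ 0.529 -0.072  0.003]
coaster 0.64 [205.1 284.9] [0.326 0.156 0.002]
coaster 0.58 [234.5 244.2] [0.437 0.082 0.003]
jar 0.76 [357.2 274.3] [ 0.368 -0.23   0.084]
mug 0.61 [416.8 199. ] [ 0.578 -0.426  0.003]
hole 0.85 [169.7 168.3] [0.631 0.261 0.057]
nose_tip 0.87 [380.2 233.3] [ 0.474 -0.301  0.057]
lamp_head 0.86 [382.8 234.9] [ 0.47  -0.308  0.056]
lamp_head 0.37 [269.8 177.8] [ 0.612 -0.007  0.066]
spare_arm 0.82 [302.2 272.6] [ 0.366 -0.102  0.017]
glue 0.97 [101.6 269.7] [0.362 0.397 0.104]
slide_box 0.93 [281.8 122.2] [ 0.772 -0.038  0.054]
slide_box
[... 433 characters left out ...]
6] [ 0.439 -0.021  0.002]
coaster 0.44 [241.9 144. ] [0.338 0.143 0.004]
jar 0.85 [145.9 188. ] [ 0.388 -0.245  0.077]
mug 0.94 [119.9 259.3] [ 0.543 -0.412  0.006]
hole 0.68 [142.5 188.6] [ 0.386 -0.256  0.08 ]
hole 0.63 [317.3 189.3] [0.664 0.247 0.063]
hole 0.5 [138.3 217. ] [ 0.463 -0.306  0.057]
nose_tip 0.97 [136.6 218.7] [ 0.466 -0.313  0.057]
lamp_head 0.87 [140.9 218. ] [ 0.471 -0.3    0.059]
lamp_head 0.56 [186.8 174. ] [ 0.367 -0.097  0.019]
spare_arm 0.64 [191.5 174.6] [ 0.375 -0.083  0.016]
glue 0.63 [307.7 112.5] [0.388 0.394 0.089]
glue 0.34 [187.6 172.7] [ 0.362 -0.092  0.017]
slide_box 0.87 [259.3 267.2] [ 0.796 -0.054  0.055]
slide_box 0.34 [316.8 188.1] [0.658 0.25  0.059]
```

View pics/top0.png

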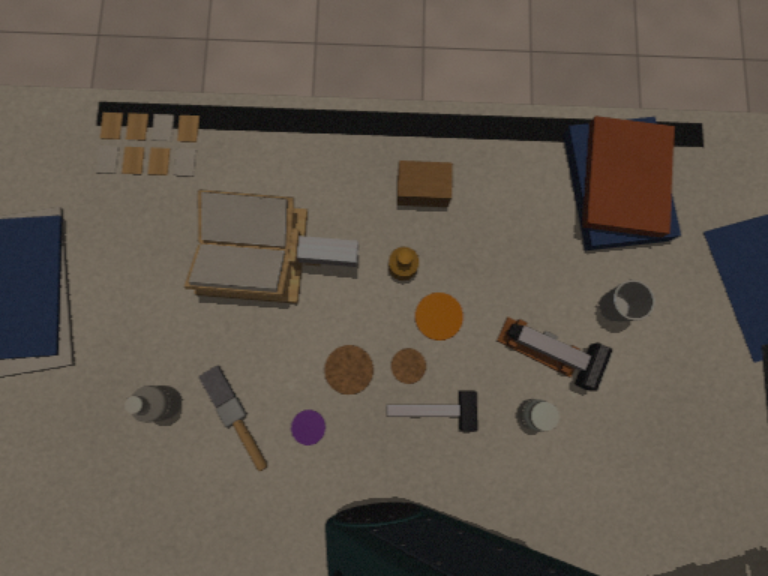

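View pics/scene0.png

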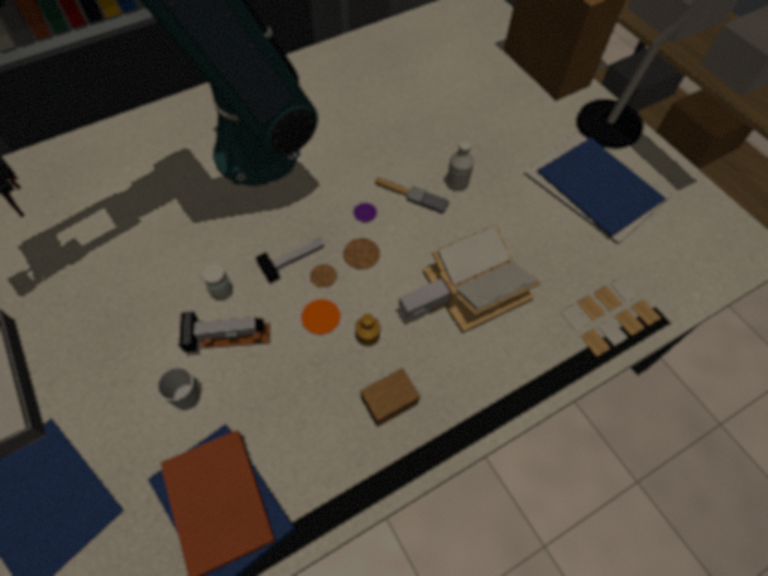

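The top view shows the tube mouth at (239,168) native px with its axis pointing left. The weight is at (270,177), and the arm has its nose at (343,222) and its head at (396,245). Coaster candidates are orange (292,211), purple (205,285), small cork (272,244) and large cork (233,247). The large cork one fits, because it is neither orange nor purple and is the larger of the two cork-coloured ones. I'll confirm it in a crop and measure everything precisely.

```bash
cat >> h.py <<'E'
def slab(P,c,r,z0,z1):
    return P[(np.hypot(*(P[:,:2]-c).T)<r)&(P[:,2]>z0)&(P[:,2]<z1)]
def rect(P):
    (c,s,a)=cv2.minAreaRect((P[:,:2]*1000).astype(np.float32)); return np.array(c)/1000,s,a
def axis(P):
    m=P.mean(0); u,s,v=np.linalg.svd(P[:,:2]-m[:2]); return m,np.degrees(np.arctan2(v[0,1],v[0,0]))
E
python3 - <<'E'
from h import *
np.set_printoptions(precision=4,suppress=True)
for n in ["top","scene"]:
    c=capture(n); P=cloud(c,np.ones((384,512),bool)); print("==",n)
    if n=="top":
        cv2.imwrite("pics/crop1.png",cv2.resize(c["image"][140:300,190:430],None,fx=3.2,fy=3.2,interpolation=cv2.INTER_CUBIC))
    T=slab(P,[.63,.16],.075,.07,.09); print("tube top",len(T),rect(T),axis(T),T[:,1].min(),T[:,1].max())
    A=slab(P,[.48,-.27],.13,.05,.064); print("arm top",len(A),rect(A),axis(A))
    H=slab(P,[.48,-.27],.13,.059,.075);print("head",len(H),rect(H) if len(H) else 0)
    W=slab(P,[.61,.0],.06,.074,.1); print("knob",len(W),W.mean(0),W[:,2].max(),rect(W))
    # colour of coaster: cork mask
    for r in silhouettes(n,"coaster"):
        Q=cloud(c,r["region"]);print("coaster",round(r["conf"],2),np.array(r["xy"]),np.median(Q,0),rect(Q)[:2])
    for r in silhouettes(n,"light_arm")[:2]+silhouettes(n,"weight")[:2]:
        Q=cloud(c,r["region"]);print("sil",round(r["conf"],2),np.array(r["xy"]),rect(Q))
E
```

```text
== top
tube top 722 (array([0.616 , 0.1612]), (143.38400268554688, 108.15387725830078), 75.3045654296875) (array([0.6335, 0.1492, 0.0792]), np.float64(-82.43122613312619)) 0.08514828652477499 0.2289243289529707
arm top 937 (array([ 0.4619, -0.2979]), (157.1615753173828, 205.1998291015625), 14.780988693237305) (array([ 0.4679, -0.2873,  0.0576]), np.float64(73.60599960535335))
head 447 (array([ 0.4628, -0.2984]), (135.8077850341797, 218.83241271972656), 20.999515533447266)
knob 91 [ 0.6263 -0.0048  0.0814] 0.08612685307453999 (array([ 0.6268, -0.0043]), (26.025774002075195, 26.16581916809082), 43.285423278808594)
coaster 0.87 [233.5 245.4] [0.4317 0.0896 0.0031] (array([0.4319, 0.0885]), (86.69499206542969, 87.47688293457031))
coaster 0.78 [293.5 213.6] [ 0.5337 -0.0743  0.0032] (array([ 0.5347, -0.0735]), (83.54225158691406, 84.83515167236328))
coaster 0.69 [380.9 234.4] [ 0.4684 -0.3082  0.0574] (array([ 0.4697, -0.2758]), (177.7424774169922, 80.18182373046875))
coaster 0.68 [269.8 247.8] [ 0.4409 -0.0201  0.0019] (array([ 0.4411, -0.0202]), (59.67694854736328, 58.684810638427734))

[... 954 characters left out ...]
64453)
coaster 0.72 [245.1 170.4] [0.4342 0.0853 0.0039] (array([0.4329, 0.0852]), (87.85181427001953, 90.68929290771484))
coaster 0.72 [245.4 141.7] [0.3292 0.1544 0.0026] (array([0.3285, 0.1549]), (57.15264892578125, 64.6982192993164))
coaster 0.64 [213.2 210.2] [ 0.5378 -0.0774  0.0039] (array([ 0.5365, -0.0772]), (88.31501770019531, 87.16191864013672))
coaster 0.57 [217.6 182. ] [ 0.4439 -0.0235  0.003 ] (array([ 0.4431, -0.0235]), (63.8469352722168, 62.79094696044922))
sil 0.56 [134.4 219.1] (array([ 0.4619, -0.2809]), (177.63807678222656, 87.71727752685547), 78.41354370117188)
sil 0.66 [243.9 218.6] (array([ 0.6333, -0.0109]), (52.510128021240234, 49.7064208984375), 58.417884826660156)
```

View pics/crop1.png

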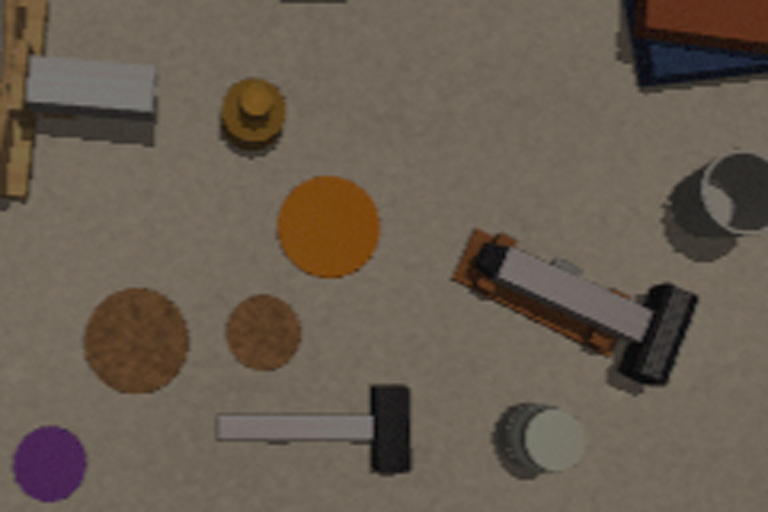

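The crop confirms it: the large cork coaster is at (232,247) native px, about 88 mm across, at world (0.433, 0.087). The button shows on the arm's far (+x world) side. I'll move the weight now and compute the arm and tube fits in the same script.

```bash
cat >> h.py <<'E'
from scipy.spatial.transform import Rotation as Ro
def down(a,p=(.55,0,.2)):
    """tool down, closing line at world angle a; choose the half turn with the smaller wrist angle"""
    best=None
    for k in (0,np.pi):
        y=np.array([np.cos(a+k),np.sin(a+k),0]); z=np.array([0,0,-1.])
        q=Ro.from_matrix(np.stack([np.cross(y,z),y,z],1)).as_quat()
        j=inverse_kinematics(list(p),list(q))
        if j is not None and (best is None or abs(j[5])<best[0]): best=(abs(j[5]),list(q))
    return best[1]
E
python3 - <<'E'
from h import *
np.set_printoptions(precision=4,suppress=True)
t0=current_clock(); print(t0)
W=np.array([.628,-.0063]); C=np.array([.433,.0868])
q=down(0,[*W,.15])
move_ptp([*W,.13],q); print(current_clock())
move_gripper(.06)
for n in ["top","scene"]:
    pass
servo_line([*W,.0555],rate=.12); move_gripper(0.0)
print("gap",current_finger_gap(),current_grip_force(),current_force())
servo_line([*W,.13],rate=.2); print(current_force(),current_clock())
q2=down(0,[*C,.15])
move_ptp([*C,.10],q2)
print("hit",servo_line([*C,.057],rate=.06,contact_N=3),current_position(),current_force(),current_clock())
E
```

```text
2.0
4.6833
gap 0.026627454657791722 30.000443280441687 [-1.3854  0.217   3.4079]
[-0.4165  0.7657 -3.5861] 7.225
hit True [0.432  0.0866 0.0592] [-0.5311 -0.2313 -1.5784] 8.7417
```

Run:
```python
from h import *
np.set_printoptions(precision=4,suppress=True)
servo_line([.433,.0868,.0586],rate=.03,contact_N=4); print(current_force())
move_gripper(.05); p=current_position()
servo_line([p[0],p[1],.15],rate=.2); 
move_ptp([.45,-.10,.25],down(0,[.45,-.1,.25]))
print(current_clock())
for n in ["top","scene"]:
    c=capture(n); P=cloud(c,np.ones((384,512),bool)); print("==",n)
    if n=="top": cv2.imwrite("pics/w2.png",cv2.resize(c["image"][140:300,190:430],None,fx=3.2,fy=3.2,interpolation=cv2.INTER_CUBIC))
    W=slab(P,[.433,.087],.05,.079,.1); print("knob",len(W),W.mean(0),W[:,2].max())
    T=slab(P,[.63,.12],.06,.074,.085); T=T[(T[:,1]>.07)&(T[:,1]<.15)]
    print("tube",len(T),rect(T),axis(T),T[:,1].min(), T[:,1].max())
    A=slab(P,[.478,-.275],.085,.053,.062); 
    # bar only: bright pixels
    K=c["intrinsics"]; uv=(K@(c["R"]@A.T+np.array(c["t"])[:,None])); uv=(uv[:2]/uv[2]).round().astype(int)
    g=c["image"][uv[1],uv[0]].mean(1); g_thr=90; B=A[g>g_thr]
    print("bar",len(A),len(B),rect(B),axis(B))
    H=slab(P,[.46,-.33],.06,.062,.068); 
    if len(H): print("head",len(H),rect(H),H.mean(0))
    N=slab(P,[.478,-.275],.12,.035,.075); print("all", rect(N))
```

```text
[-5.6756  0.3016 15.0875]
11.025
== top
knob 97 [0.4321 0.0876 0.0855] 0.0903464362123151
tube 393 (array([0.636 , 0.1148]), (70.45335388183594, 39.727962493896484), 86.86212921142578) (array([0.6359, 0.1148, 0.0789]), np.float64(-93.79784683648916)) 0.07989391446862278 0.14903183006792226
bar 0 0 (array([0., 0.]), (0.0, 0.0), 0.0) (array([nan, nan, nan]), np.float64(0.0))
all (array([ 0.3819, -0.2339]), (9.737167358398438, 34.85527801513672), 29.309768676757812)
== scene
knob 51 [0.4359 0.0835 0.0859] 0.09104347238903374
tube 257 (array([0.6374, 0.113 ]), (75.02881622314453, 41.81964111328125), 86.82344818115234) (array([0.6382, 0.1128, 0.0795]), np.float64(-92.90588646497103)) 0.07485170701080683 0.14983019284754737
bar 395 252 (array([ 0.4781, -0.2739]), (124.42323303222656, 26.564208984375), 68.7620849609375) (array([ 0.4779, -0.2748,  0.0579]), np.float64(-112.55457573984233))
head 162 (array([ 0.4506, -0.3467]), (30.86931800842285, 78.98102569580078), 63.94842529296875) [ 0.4512 -0.3467  0.0649]
all (array([ 0.4337, -0.2752]), (183.39833068847656, 143.7352294921875), 78.28936767578125)h.py:23: RuntimeWarning: Mean of empty slice.
  m=P.mean(0); u,s,v=np.linalg.svd(P[:,:2]-m[:2]); return m,np.degrees(np.arctan2(v[0,1],v[0,0]))
  ret = um.true_divide(
```

View pics/w2.png

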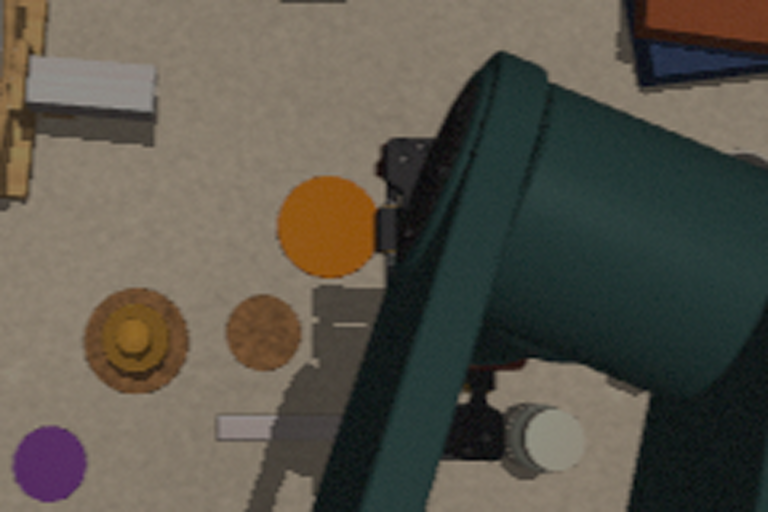

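The weight stands centred on the large cork coaster (crop px 133,337). The robot hides the bar from the top camera, so I'll move aside for one unobstructed measurement of it.

Run:
```python
from h import *
np.set_printoptions(precision=4,suppress=True)
move_ptp([.50,.12,.27],down(0,[.50,.12,.27])); move_gripper(.085)
print(current_clock(),current_joint_pos())
c0=np.array([.482,-.263])
for n in ["top","scene"]:
    c=capture(n); P=cloud(c,np.ones((384,512),bool))
    K=c["intrinsics"]
    def bright(A):
        uv=K@(c["R"]@A.T+np.array(c["t"])[:,None]); uv=(uv[:2]/uv[2]).round().astype(int)
        return c["image"][uv[1],uv[0]].mean(1)
    A=slab(P,c0,.11,.053,.062); B=A[bright(A)>90]
    print(n,"bar",len(B),rect(B),axis(B))
    a=np.radians(68); d=np.array([np.cos(a),np.sin(a)]); nn=np.array([-d[1],d[0]])
    S=slab(P,c0,.13,.035,.075); S=S[:,:2]-c0; x=S@d; y=S@nn
    k=abs(y)<.05; print(" x extents",x[k].min(),x[k].max())
    H=slab(P,[.45,-.34],.06,.0605,.07); hx=(H[:,:2]-c0); print(" head x,y",np.percentile(hx@d,[3,97]),np.percentile(hx@nn,[3,97]))
    Z=slab(P,c0,.06,.038,.052); zx=(Z[:,:2]-c0)@d; zy=(Z[:,:2]-c0)@nn; m=(zy<-.014)&(zy>-.03)
    print(" button side pts x",np.sort(zx[m])*1000)
    cv2.imwrite(f"pics/arm_{n}.png",cv2.resize(c["image"][200:280,320:440] if n=="top" else c["image"][180:260,100:220],None,fx=6,fy=6,interpolation=cv2.INTER_CUBIC))
```

```text
12.75 [ 0.1011  0.1921  1.6262 -0.      1.3233  0.1011]
top bar 508 (array([ 0.4351, -0.2768]), (160.9815216064453, 119.64129638671875), 73.36195373535156) (array([ 0.4768, -0.2739,  0.0569]), np.float64(-113.31557888256337))
 x extents -0.10527981528961355 0.07321757379997489
 head x,y [-0.1    -0.0729] [-0.0347  0.0388]
 button side pts x [-8.5712 -6.0982 -4.8297 -4.5956 -3.3175 -2.7281 -2.419  -1.1648  0.4863
  1.7265  2.1718  3.032   4.6928  5.5669  6.0144  7.3529  8.2176  8.4715
  9.3569 10.9128 12.2734 13.674  14.0037 14.0556]
scene bar 261 (array([ 0.4793, -0.2743]), (123.37447357177734, 28.036584854125977), 67.14108276367188) (array([ 0.4783, -0.275 ,  0.058 ]), np.float64(-112.13763868867332))
 x extents -0.10861325597818779 0.070791659418573
 head x,y [-0.1025 -0.0393] [-0.0398  0.0342]
 button side pts x [-57.5715 -54.4107 -53.12   -51.668  -50.7703 -49.063  -46.7858 -45.3367
 -43.9699 -41.7464 -40.1364 -39.4106 -38.6446 -37.0353 -36.8366 -32.1132
 -31.2795 -30.4449 -29.2015 -27.5088 -25.927  -24.0398 -23.1168 -21.6944
 -19.4125 -18.1553 -16.4349 -15.2898 -13.2208 -12.8342 -10.6277  -8.8633
  -8.719   -8.1191  -5.9132  -5.5207  -5.5188  -3.4949  -2.5836  -2.1511
  -2.1261  -1.36     0.1876   0.5187   0.6442   0.955    3.2126   3.575
   3.8063   5.0722   6.6447   6.7117   7.2083   7.401    9.2094   9.9219
  10.1401  10.1772  11.6223  11.6819  12.3438  12.4145  14.2567  16.6883
  17.0309  19.3913  21.0082  21.4784  23.3681  24.614   27.2671  28.1739
  29.6148  31.2506  32.6914  33.7357  34.1606  35.7587  37.4447  39.0134
  41.4006  42.4904  44.0158  45.168   47.0712  48.1826  49.7225  50.9049
  52.0184  53.0978  53.5753  56.9272  57.3645]
```

View pics/arm_scene.png

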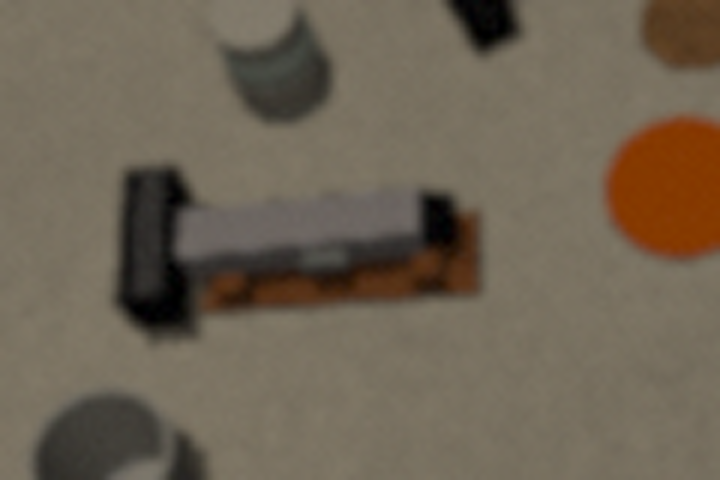

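The scene view shows the button (crop px 325,260) on the bar's +x side, with clear space between the rest blocks. I'll pinch over the button's rear half, lift, and bring the arm in front of the mouth, then compare bar and tube in the same pictures.

```bash
cat >> h.py <<'E'
def compare(tag,armc):
    """bar and tube tops in the same picture: lateral offset, yaw, pitch, nose position (tube frame)"""
    for n in ["top","scene"]:
        c=capture(n); P=cloud(c,np.ones((384,512),bool)); K=c["intrinsics"]
        uv=K@(c["R"]@P.T+np.array(c["t"])[:,None]); uv=(uv[:2]/uv[2]).round().astype(int)
        g=c["image"][uv[1],uv[0]].mean(1)
        M=np.array([.634,.079]); a=np.radians(86.8); e=np.array([np.cos(a),np.sin(a)]); l=np.array([-e[1],e[0]])
        s=(P[:,:2]-M)@e; y=(P[:,:2]-M)@l; z=P[:,2]
        t=(s>.008)&(s<.062)&(abs(y)<.03)&(z>.074)&(z<.086)
        b=(s>armc-.075)&(s<armc+.05)&(abs(y)<.025)&(z>.064)&(z<.084)&(g>80)&(s<-.005)
        for k,m in(("tube",t),("bar",b)):
            if m.sum()<20: print(n,k,m.sum());continue
            # mid-line from edges per bin along s
            bins=np.arange(s[m].min(),s[m].max(),.005); mid=[]
            for b0 in bins:
                q=m&(s>=b0)&(s<b0+.005)
                if q.sum()>5: mid.append((b0+.0025,(y[q].min()+y[q].max())/2,y[q].max()-y[q].min()))
            mid=np.array(mid); f=np.polyfit(mid[:,0],mid[:,1],1); h=np.polyfit(s[m],z[m],1)
            print(n,k,m.sum(),"lat@0 %.2f mm yaw %.2f deg width %.1f | z@0 %.2f mm pitch %.2f | s %.1f..%.1f"%(f[1]*1e3,np.degrees(f[0]),np.median(mid[:,2])*1e3,h[1]*1e3,np.degrees(h[0]),s[m].min()*1e3,s[m].max()*1e3))
        if n=="scene": cv2.imwrite(f"pics/{tag}.png",cv2.resize(c["image"][150:290,180:360],None,fx=4,fy=4,interpolation=cv2.INTER_CUBIC))
def tubepose(s,lat=0,dz=0,yaw=86.8,grip=-.0105):
    """TCP position with the arm's origin at s on the tube axis"""
    M=np.array([.634,.079]); a=np.radians(86.8); e=np.array([np.cos(a),np.sin(a)]); l=np.array([-e[1],e[0]])
    return [*(M+(s+grip)*e+lat*l),.041+dz]
E
python3 - <<'E'
from h import *
np.set_printoptions(precision=4,suppress=True)
G=[.4783,-.2718]; q=down(np.radians(-22.8),[*G,.12])
move_ptp([*G,.13],q); move_gripper(.085)
servo_line([*G,.025],rate=.12,contact_N=8); print(current_position(),current_clock())
move_gripper(0.0); print("gap",current_finger_gap(),current_grip_force(),current_force())
servo_line([*G,.12],rate=.15); print(current_force(),current_clock())
p=tubepose(-.110); q2=down(np.radians(-3.2),p)
move_ptp([p[0],p[1],.12],q2); servo_line(p,rate=.12)
print(current_position(),current_joint_pos(),current_finger_gap(),current_clock()); sleep(.2)
compare("front",-.110)
E
```

```text
[ 0.4788 -0.2721  0.0255] 15.6333
gap 0.027502952544459655 30.000921338796616 [-3.8305  1.4115  5.4651]
[ 0.045   0.8577 -4.246 ] 17.3333
[ 0.6278 -0.0418  0.0416] [-0.1761  0.5978  1.6122  0.      0.9306 -0.1197] 0.02809698705354272 19.2083
top tube 303 lat@0 -0.22 mm yaw 0.88 deg width 37.7 | z@0 78.43 mm pitch 0.07 | s 8.2..62.0
top bar 111 lat@0 -8.95 mm yaw -2.65 deg width 25.1 | z@0 74.34 mm pitch 0.06 | s -184.5..-75.1
scene tube 188 lat@0 -1.94 mm yaw 0.02 deg width 38.1 | z@0 79.11 mm pitch 0.80 | s 8.2..61.8
scene bar 101 lat@0 0.55 mm yaw 0.75 deg width 24.1 | z@0 74.08 mm pitch -0.31 | s -184.3..-60.1
```

View pics/front.png

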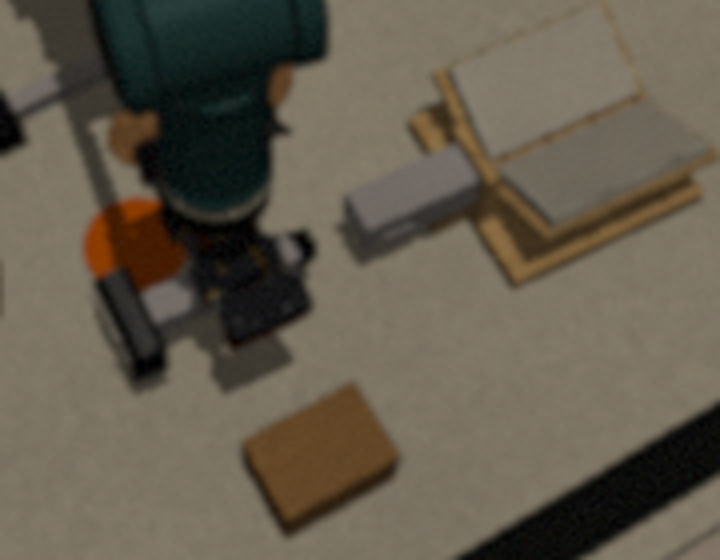

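The view shows the arm level in the gripper (crop px 215,290) and facing the mouth (365,220). The lateral estimate is within about 1 mm. I'll insert with a force check, since the nose taper gives lead-in.

```bash
cat >> h.py <<'E'
def adv(s,lat,dz,ang,grip=-.0105,rate=.05,N=8):
    p=tubepose(s,lat,dz,grip=grip); q=down(np.radians(ang-90),p)
    h=servo_line(p,q,rate=rate,contact_N=N); 
    M=np.array([.634,.079]); a=np.radians(86.8); e=np.array([np.cos(a),np.sin(a)]); l=np.array([-e[1],e[0]])
    c=np.array(current_position()); f=np.array(current_force())
    print("s %.1f->%.1f lat %.1f z %.1f hit %s | F along %.1f lat %.1f up %.1f T %s gap %.4f t %.1f"%(s*1e3,((c[:2]-M)@e-grip)*1e3,(c[:2]-M)@l*1e3,c[2]*1e3,h,f[:2]@e,f[:2]@l,f[2],np.round(current_torque(),2),current_finger_gap(),current_clock())); return h
E
python3 - <<'E'
from h import *
l=-.0005
adv(-.11,l,0,87.1)
for s in (-.075,-.06,-.05,-.04,-.03):
    if adv(s,l,0,87.1): break
E
```

```text
s -110.0->-110.0 lat -0.6 z 41.1 hit False | F along -0.4 lat 0.3 up -4.1 T [-0.08 -0.05  0.04] gap 0.0279 t 19.8
s -75.0->-75.0 lat -0.5 z 41.0 hit False | F along 0.0 lat 0.3 up -3.4 T [-0.07 -0.11  0.02] gap 0.0279 t 20.6
s -60.0->-59.7 lat -0.5 z 41.0 hit False | F along -0.2 lat -0.8 up -3.1 T [-0.06 -0.03  0.01] gap 0.0280 t 21.1
s -50.0->-49.6 lat -0.5 z 41.0 hit False | F along -0.3 lat 0.8 up -2.6 T [-0.07 -0.11 -0.01] gap 0.0279 t 21.4
s -40.0->-39.6 lat -0.5 z 41.0 hit False | F along -0.1 lat -0.4 up -4.0 T [-0.01 -0.06  0.07] gap 0.0276 t 21.8
s -30.0->-29.6 lat -0.5 z 41.0 hit False | F along 0.9 lat -0.2 up -3.4 T [-0.04 -0.14  0.  ] gap 0.0281 t 22.1
```

Run:
```python
from h import *
l=-.0005
for s in (-.018,-.010,-.005):
    if adv(s,l,0,87.1,rate=.03,N=7): break
compare("half",-.005)
```

```text
s -18.0->-17.9 lat -0.5 z 41.0 hit False | F along 0.0 lat 0.2 up -3.5 T [-0.06 -0.06  0.01] gap 0.0277 t 22.7
s -10.0->-9.8 lat -0.5 z 41.0 hit False | F along -0.9 lat -0.3 up -3.9 T [-0.03 -0.09 -0.09] gap 0.0280 t 23.1
s -5.0->-4.8 lat -0.5 z 41.0 hit False | F along -0.7 lat 0.6 up -3.6 T [-0.09 -0.1   0.03] gap 0.0279 t 23.4
top tube 175 lat@0 13.78 mm yaw -16.59 deg width 35.6 | z@0 79.17 mm pitch -0.29 | s 25.7..61.7
top bar 62 lat@0 2.31 mm yaw 5.11 deg width 19.7 | z@0 71.95 mm pitch -1.17 | s -65.3..-45.2
scene tube 80 lat@0 -2.36 mm yaw 0.99 deg width 35.8 | z@0 80.37 mm pitch -1.23 | s 37.3..61.7
scene bar 64 lat@0 2.83 mm yaw 5.70 deg width 21.5 | z@0 72.80 mm pitch -0.32 | s -79.3..-47.9
```

View pics/half.png

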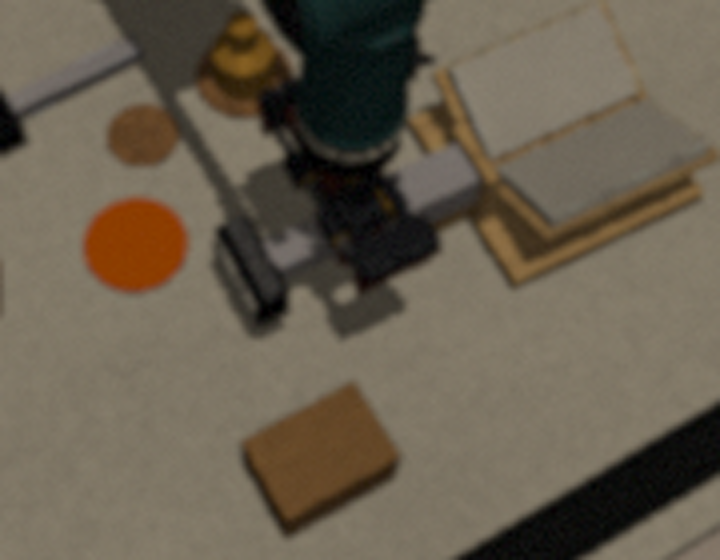

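The bar is in the tube (crop px ~400,200) with no axial force as the button passed the rim. I'll go slightly deeper, release, and slide the open fingers back to regrip near the head.

Run:
```python
from h import *
l=-.0005
adv(-.002,l,0,87.1,rate=.03,N=5)
move_gripper(.06); print(current_force())
adv(-.002,l,0,87.1,grip=-.052,rate=.08,N=5)
compare("rel",-.002)
move_gripper(0.0)
adv(-.002,l,0,87.1,grip=-.052,rate=.08,N=5)
```

```text
s -2.0->-3.0 lat -0.5 z 41.0 hit False | F along -4.9 lat -0.7 up -3.2 T [-0.8  -0.06 -0.03] gap 0.0275 t 23.7
[ 0.50274483 -0.81455257 -0.09524648]
s -2.0->-2.4 lat -0.5 z 41.0 hit False | F along 0.1 lat -1.0 up 0.3 T [-0.03 -0.08 -0.02] gap 0.0599 t 25.1
top tube 38 lat@0 -3.75 mm yaw 5.27 deg width 33.8 | z@0 77.83 mm pitch 5.06 | s 8.1..16.5
top bar 26 lat@0 -0.86 mm yaw 10.27 deg width 19.8 | z@0 70.41 mm pitch -2.58 | s -14.0..-5.6
scene tube 187 lat@0 -2.94 mm yaw 0.84 deg width 38.4 | z@0 78.68 mm pitch 1.30 | s 8.1..61.2
scene bar 0
s -2.0->-1.9 lat 0.2 z 40.8 hit False | F along 0.2 lat 3.9 up 2.6 T [0.07 0.51 0.21] gap 0.0277 t 26.0
```

Run:
```python
from h import *
for s in (.006,.014,.022,.028):
    if adv(s,0,0,87.1,grip=-.052,rate=.04,N=10): break
```

```text
s 6.0->4.9 lat -0.2 z 41.5 hit False | F along -4.7 lat 3.4 up 4.1 T [-0.9   0.55  0.18] gap 0.0277 t 26.4
s 14.0->12.0 lat -0.7 z 42.1 hit False | F along -7.9 lat 3.8 up 8.6 T [-1.54  0.63  0.16] gap 0.0283 t 26.7
s 22.0->19.9 lat -1.3 z 42.6 hit False | F along -7.3 lat 2.8 up 11.5 T [-1.58  0.65  0.14] gap 0.0280 t 27.1
s 28.0->25.9 lat -1.6 z 42.9 hit False | F along -8.1 lat 4.2 up 13.6 T [-1.62  0.72  0.1 ] gap 0.0278 t 27.4
```

The bar is guiding the gripper up and sideways slightly, so I'll follow that to unload it and keep pushing.

Run:
```python
from h import *
adv(.026,-.0025,.0035,87.1,grip=-.052,rate=.03,N=30)
for s in (.030,.033,.036,.040):
    if adv(s,-.0025,.0035,87.1,grip=-.052,rate=.03,N=14): break
```

```text
s 26.0->26.0 lat -1.4 z 43.7 hit False | F along -1.0 lat 4.8 up -2.6 T [-0.26  0.53  0.14] gap 0.0278 t 27.7
s 30.0->30.7 lat -1.7 z 43.9 hit False | F along 0.2 lat 4.0 up -5.0 T [-0.    0.68  0.09] gap 0.0279 t 28.0
s 33.0->32.1 lat -1.6 z 44.1 hit False | F along -4.3 lat 5.6 up -3.5 T [-0.91  0.85  0.05] gap 0.0276 t 28.2
s 36.0->32.8 lat -1.7 z 44.3 hit False | F along -12.2 lat 5.4 up -2.4 T [-2.05  0.98  0.13] gap 0.0277 t 28.5
s 40.0->35.5 lat -1.7 z 44.4 hit False | F along -17.1 lat 6.3 up -1.5 T [-2.82  1.02  0.17] gap 0.0279 t 28.8
```

Force rises sharply at s≈32–35 mm, which suggests the end stop. I'll release and look at the hole.

Run:
```python
from h import *
move_gripper(.07); p=current_position(); servo_line([p[0],p[1],.16],rate=.15)
move_ptp([.50,-.22,.28],down(0,[.5,-.22,.28])); print(current_clock())
compare("home",.031)
c=capture("scene"); cv2.imwrite("pics/hole.png",cv2.resize(c["image"][165:245,240:340],None,fx=7,fy=7,interpolation=cv2.INTER_CUBIC))
P=cloud(c,np.ones((384,512),bool)); M=np.array([.634,.079]); a=np.radians(86.8); e=np.array([np.cos(a),np.sin(a)]); l=np.array([-e[1],e[0]])
s=(P[:,:2]-M)@e; y=(P[:,:2]-M)@l; z=P[:,2]
for b in range(-4,70,5):
    m=(s*1e3>=b)&(s*1e3<b+5)&(y<-.01)&(y>-.04)&(z>.055)&(z<.066); print(b,m.sum(),np.round(np.sort(y[m]*1e3),1))
m=(abs(y)<.045)&(z>.045)&(s<0); print("rear end s",np.percentile(s[m&(s>-.12)],[0,1,2])*1e3)
```

```text
31.775
top tube 298 lat@0 0.34 mm yaw -0.07 deg width 38.1 | z@0 78.78 mm pitch 0.00 | s 8.1..61.5
top bar 147 lat@0 -2.70 mm yaw -1.00 deg width 25.7 | z@0 71.60 mm pitch 0.07 | s -43.8..-5.3
scene tube 190 lat@0 -1.08 mm yaw -0.80 deg width 38.4 | z@0 78.99 mm pitch 0.71 | s 8.1..61.8
scene bar 92 lat@0 -1.79 mm yaw 2.62 deg width 24.7 | z@0 72.13 mm pitch -1.12 | s -43.7..-5.6
-4 3 [-21.6 -21.6 -17.8]
1 1 [-19.8]
6 3 [-20.6 -20.2 -19.8]
11 1 [-21.5]
16 3 [-24.1 -22.6 -22.3]
21 5 [-27.1 -25.3 -24.5 -19.9 -19.8]
26 2 [-25.2 -20.3]
31 5 [-25.1 -23.2 -22.  -20.3 -18.3]
36 2 [-25.4 -22. ]
41 3 [-20.6 -19.5 -17.4]
46 1 [-20.1]
51 2 [-21.1 -19.5]
56 1 [-19.5]
61 1 [-20.9]
66 1 [-20.4]
rear end s [-79.55033597 -79.25393763 -79.05518774]
```

View pics/hole.png

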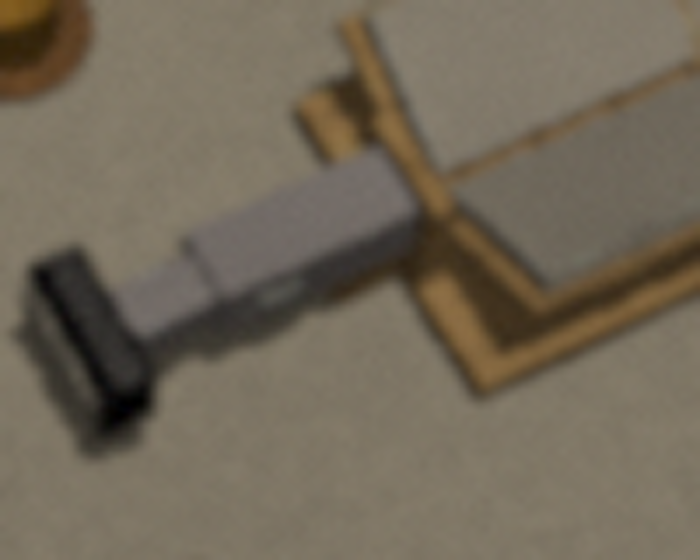

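The button (crop px 280,290) stands about 5 mm proud of the tube wall, centred on the hole. The bar's rear end is 44 mm out of the mouth, which means it is home. The weight stands on the coaster and the gripper is clear, so I'm handing in.

Run:
```python
from h import *
print(close_job(),current_clock())
```

```text
the job is handed in; nothing more can be done
the job is handed in; nothing more can be done
```

Job handed in at about 32 s on the robot clock (limit 72 s): the weight is upright on the large cork coaster, and the light arm is fully home with its button popped out through the hole, as checked in the last pictures; the verdict was not shown.

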